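# Put the washed gas burner and its knob back on and hold the knob in

### The job

The small gas hob has just been washed. Put the loose aluminium flame spreader on the bare burner and the black cap squarely on the spreader, letting go of each once it is seated; then turn the loose control knob so that its bore matches the flat of the bare valve stem, push it home on the stem and press it right in against the valve's spring, as one does for lighting. Finish while still holding the knob pressed fully in, and leave the cup, bowl and dispenser where they stand.

Things in the scene. Friction and masses are not known exactly. Their poses are not given: they have to be found in the camera images.
- hob: Two-burner steel gas hob, 460 mm (x) by 290 mm (y), fixed; origin at the centre of its underside, x points to its far end. Top sheet 60 mm above the counter. Control panel at the near end: bare stem on the robot's left, fitted knob 120 mm to its right. The far burner, at x = +125 mm, is complete and carries a pan support 40 mm high.
- burner_seat (a point): Bare burner (hob x = -50 mm): centre of the rim of its cup, an aluminium ring 54 mm across standing 10 mm above the hob's sheet, with a round socket 44 mm wide and 9 mm deep into which the spreader's foot drops. z up, x along the hob.
- spreader_mid (a point): Flame spreader, slotted aluminium crown, foot down on the counter, 110 g; its centre, 10 mm above the underside. Foot 36 mm across, 6 mm high; body above it 58 mm across, 14 mm high, with a round well 40 mm wide and 10 mm deep in the top. Seated, the body rests on the cup's rim and this point is 4 mm above burner_seat. Any yaw will do.
- cap_mid (a point): Burner cap, black enamelled disc, right way up on the counter, 120 g; its centre, 5.5 mm above the underside. Spigot below 32 mm across, 4 mm high; disc above it 62 mm across, 7 mm thick. Seated, the spigot is in the spreader's well, the disc rests on the spreader's top and this point is 11.5 mm above spreader_mid, 15.5 mm above burner_seat.
- knob_mid (a point): Black control knob, upright on the counter, 70 g; the point on its axis half-way up, 18 mm above the underside. Round skirt 42 mm across, 14 mm high; on it a grip bar along x, 38 mm long, 14 mm wide (y), 22 mm high. A white line on top of the bar marks its +x end. Home on the stem, this point is 4 mm above stem_top.
- knob_line (a point): Outer end of the white line on top of the knob's grip bar: 18 mm from the knob's axis along its +x, 18 mm above knob_mid. In the knob's underside is a D-shaped bore, 11 mm across and 14 mm deep, open below, with its flat on this same +x side, 1.6 mm from the axis.
- stem_top (a point): Top centre of the bare brass valve stem; moves with it. Vertical rod 10 mm across, top 20.5 mm above the hob's sheet when out, with a flat all along its +x side 1.2 mm from the axis and a tip chamfered by 1 mm. It does not turn: the knob's +x must point the same way as the stem's +x, within about 5 degrees, to slip on.
- stem (a joint): How far the valve stem is pressed in, in m: 0 out, 0.005 fully in at a hard stop. A spring pushes back with 3 N at the start and 8 N fully in.
- cup: Aluminium cup, 74 mm across, 75 mm high; origin at the centre of its underside. Leave alone.
- bowl: White enamel bowl with a blue rim, 144 mm across, 58 mm high; origin at the centre of its underside. Leave alone.
- dispenser: Green plastic push dispenser, 70 mm across, 182 mm high; origin at the centre of its underside. Leave alone.
Mind the look-alikes: they are no part of the job. Of the things that look like the part that bears spreader_mid, take the one that is farthest to the robot's right at the start.

How it is judged:
By the outcome, as a careful person would: the job done as asked, in the order asked, and still so for the second after the job is handed in, while the arm keeps its last pose, push and grip.
It also fails if it takes over 72 s, if anything falls off the work surface, if the arm or the gripper's body presses on something with over 40 N, if the wrist force passes 120 N, or if a joint passes its speed limit or range.

### The arm

A 6-joint arm with a two-finger parallel gripper is mounted at the origin on the work surface. World frame = base frame: x ahead of the robot, y to its left, z up, the work surface at z = 0. Lengths are in mm, angles in rad, forces in N, time in s.
With the tool pointing down it reaches from about 400 to 925 mm from the base axis. Payload 12.5 kg.
Tool frame: the origin (TCP) lies at the very end of the fingers, on their centre line; the grasp point (between the pads) lies 19 mm behind it; z points along the fingers, x is the direction in which the jaws open and shut, and the axes are right-handed (so a half turn about z gives the same grasp; the last joint's range is limited). The gripper opens to 95 mm and grips with 3 to 60 N. Pads are 20 mm wide; open, the fingers measure 119 mm over their backs; the gripper's body (75 mm by 180 mm) begins 59 mm behind the grasp point.
Start: joints at [-0.106, 0.491, 1.559, -0, 1.092, -0.106], TCP at [625.017, 0.021, 214.661] pointing down, gripper open.
Joint ranges: [-3.1, 3.1], [-0.84, 2.19], [0.05, 2.79], [-1.13, 4.28], [0.06, 2.93], [-2.69, 2.69]. Speed limits (rad/s): [2.22, 2.22, 2.79, 3.14, 3.14, 3.14].

### API

Orientations are given as [roll, pitch, yaw] about the fixed x, y, z axes, in that order (R = Rz(yaw) Ry(pitch) Rx(roll)).
In Python, from cell import state, viewer, ticket, look_for, regions_of gives the robot as it stands.
- The arm moves only by the shell command python3 -m inch 'ROWS'. ROWS is JSON, a list of rows, each a list of 7 numbers: the turn, a rotation vector about the world's x, y, z in degrees, then the shift along the world's x, y, z in mm, then the opening, from -1 (shut) to 1 (fully open). In form: [[rx, ry, rz, tx, ty, tz, hand], ...]. A call has 1 to 10 rows; each row shifts and turns the commanded pose from where the row before left it; what a row does not reach is not made up. A row lasts 1/10 s, in which the tool goes at most 50 mm and 8.59 degrees, less where a joint would pass 70% of its speed; a pose out of reach is approached as far as the arm can. A call with a gripper value outside its range is refused whole. The fingers move at their own pace and stop on an object; the grip force is fixed at half the most. Time passes only in rows, so rows that do not move let the fingers close. It gives the time, the measured TCP pose, the force and the opening at its end, in the units of the state.
- state(): the state, without advancing time (a new reading comes with each control period).
- viewer.read_camera(name): name is "scene" or "side" or "wrist"; returns a dict with "color" (400x640x3 uint8, red, green, blue), "depth" (400x640 float32, mm along the optical axis (not along the pixel's ray), 0 where there is no reading), "fx", "fy", "cx", "cy" (pixels), "position" and "orientation" of the camera in the world. Camera axes: x right, y down, z forward; pixel columns grow to the right and rows downward; lengths in mm; the calibration is good to about 2 mm. A picture is of the moment at which its call begins.
- ticket.job_done(): hands the job in, once; it reports no verdict.
Trained networks look in the newest picture that a camera, given by its name, has taken for a name from the list of things; names that differ only in an ending like _2 or _b are one class to them, and where a whole thing is asked for, a point or a joint stands for the part that bears it (a point fixed in the world has none). Each returns a list of dicts, best first, with "score" (0 to 1); they miss things now and then, are a little off and sometimes report something else, mostly with a low value. They report only what shows in the picture. A call takes as long as a camera call. They do not tell look-alikes from the thing itself.
- look_for(name, camera): "box" ([left, top, right, bottom] as shares, 0 to 1, of the picture: columns of its width, rows of its height, round what is visible of it).
- regions_of(name, camera): "pixels" (400x640 bool, what is visible of it) and "box" ([left, top, right, bottom] as shares, 0 to 1, of the picture: columns of its width, rows of its height, round what is visible of it).
The state is a dict: "t": time; "joints": joint angles; "qvel": joint speeds; "tau": joint torques, N m; "eef_pos": TCP position; "tcp_rot": TCP orientation; "ft_force": force on the tool from outside, world axes, zero at the start; "moment": the same for the moment, N m; "opening": opening from 0.0 (shut) to 1.0 (fully open).
Only numpy, scipy, OpenCV 4.12 (cv2) and the standard library are available. Lean on these libraries where they do the work, as an engineer would, in place of code of your own. Each camera call takes 0.05 s, during which the arm holds its last target. There are 200 camera calls.

## Working session

There is one attempt and no reset: what is moved stays moved. The work goes in short steps, Python scripts to look and compute and a shell command to move; the robot and the scene stay as the last step left them, time stands still between calls to the robot, and variables do not carry over. Pictures are saved under pics/ and viewed, on a budget of 10 in all, crops included, one or two more only if the job needs it, and the job is handed in when it is done.

```bash
ls; mkdir -p pics
cat > h.py <<'E'
import numpy as np, cv2
from cell import state, viewer, ticket, look_for, regions_of
from scipy.spatial.transform import Rotation as R
def cam(n):
    c=viewer.read_camera(n); o=np.array(c["orientation"],float)
    c["R"]=o if o.shape==(3,3) else (R.from_euler("xyz",o).as_matrix() if o.size==3 else R.from_quat(o).as_matrix())
    c["p"]=np.array(c["position"]); return c
def cloud(c):
    v,u=np.mgrid[0:400,0:640]; d=c["depth"]
    P=np.stack([(u-c["cx"])/c["fx"]*d,(v-c["cy"])/c["fy"]*d,d],-1)
    return P@c["R"].T+c["p"]
def onz(c,u,v,z):
    r=c["R"]@np.array([(u-c["cx"])/c["fx"],(v-c["cy"])/c["fy"],1]); return c["p"]+r*(z-c["p"][2])/r[2]
def pix(c,P):
    q=c["R"].T@(np.array(P)-c["p"]); return c["fx"]*q[0]/q[2]+c["cx"],c["fy"]*q[1]/q[2]+c["cy"]
def save(c,n,box=None,s=1):
    im=c["color"][...,::-1]
    if box: l,t,r,b=box; im=im[t:b,l:r]
    cv2.imwrite("pics/"+n,cv2.resize(im,None,fx=s,fy=s,interpolation=cv2.INTER_CUBIC))
E
python3 - <<'E'
from h import *
ims=[]
for n in ["scene","side","wrist"]:
    c=cam(n); W=cloud(c); save(c,n+".png",s=1.25); print(n,c["position"],c["orientation"],c["fx"])
    for k in ["spreader_mid","cap_mid","knob_mid","knob_line","burner_seat","stem_top","hob","cup","bowl","dispenser"]:
        for r in look_for(k,n)[:5]:
            b=np.array(r["box"])*[640,400,640,400]; u,v=(b[0]+b[2])/2,(b[1]+b[3])/2
            print(k,round(r["score"],2),b.round(),W[int(min(v,399)),int(min(u,639))].round())
E
```

```text
pics
scene [1383.53261932 -224.5980943   883.34373608] [-2.30977522 -0.00876765  1.34361513] 411.3339640005101
spreader_mid 0.74 [382. 146. 399. 162.] [263. 325.  14.]
spreader_mid 0.72 [386. 213. 410. 227.] [577. 229.   8.]
spreader_mid 0.68 [403. 164. 424. 180.] [369. 369.  10.]
cap_mid 0.71 [412. 189. 431. 205.] [503. 339.  12.]
knob_mid 0.53 [371. 189. 384. 201.] [482. 195.  34.]
knob_mid 0.32 [423. 225. 455. 259.] [743. 272.  74.]
burner_seat 0.76 [228. 191. 455. 400.] [838. -24.  59.]
hob 0.6 [230. 189. 456. 399.] [834. -19.  60.]
cup 0.72 [425. 226. 455. 259.] [695. 312.  12.]
cup 0.61 [227. 192. 458. 400.] [840. -23.  61.]
bowl 0.92 [459. 190. 509. 229.] [596. 506.  11.]
dispenser 0.85 [123. 205. 161. 276.] [ 612. -479.  120.]
side [ 76.68913615 878.45723681 848.93400707] [-2.22923782 -0.00301843 -2.69487914] 431.00763033218107
spreader_mid 0.63 [279. 313. 306. 336.] [365. 371.  10.]
spreader_mid 0.59 [232. 244. 256. 261.] [586. 230.  11.]
spreader_mid 0.55 [322. 311. 346. 335.] [281. 326.   9.]
cap_mid 0.66 [239. 289. 262. 306.] [491. 348.  10.]
cap_mid 0.42 [339.  89. 361. 
[... 165 characters left out ...]
222.] [768.   2.  58.]
stem_top 0.38 [170. 226. 204. 263.] [691. 318.  75.]
hob 0.84 [103. 126. 364. 221.] [771.  -9.  58.]
hob 0.3 [283. 252. 297. 265.] [457. 205.  24.]
cup 0.68 [172. 227. 202. 262.] [691. 318.  75.]
bowl 0.91 [132. 279. 201. 339.] [651. 460.   9.]
dispenser 0.79 [337.  89. 360. 135.] [ 567. -462.  104.]
wrist [625.07915511  84.55811861 385.32842933] [2.83988128e+00 4.56497131e-04 1.04638493e-04] 328.8042201215576
knob_mid 0.55 [140.   0. 177.  12.] [467. 181.  15.]
knob_line 0.78 [140.   1. 173.  13.] [465. 181.  14.]
burner_seat 0.67 [137. 155. 640. 382.] [702. -83.  60.]
stem_top 0.68 [181. 241. 193. 257.] [490. -54.  75.]
hob 0.97 [136. 160. 640. 381.] [702. -86.  60.]
```

View pics/side.png

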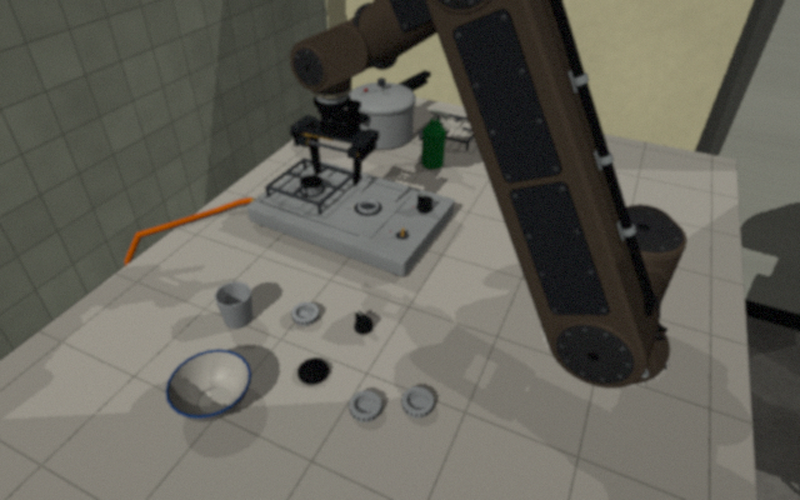

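View pics/wrist.png

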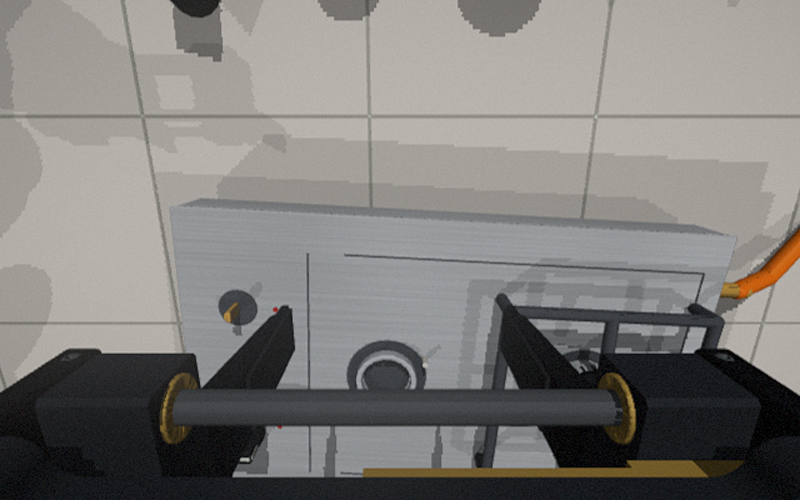

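Candidates for the spreader, in side-camera pixels: (244,252), (292,324) and (334,323), which are world y≈229, 369 and 325. The one farthest right is y≈229, at (244,252). I'll go above it for a close look that should also take in the knob and cap.

```bash
python3 -m inch '[[0,0,0,-10,40,-7,1],[0,0,0,-10,40,-7,1],[0,0,0,-10,40,-7,1],[0,0,0,-10,40,-7,1],[0,0,0,-7,40,-7,1],[0,0,0,0,0,0,1],[0,0,0,0,0,0,1]]'
cat > m.py <<'E'
from h import *
import sys
def circ(c,name,zlo,zhi,ztop,near=None):
    "disc centre from network mask: enclosing ellipse of mask pixels projected on plane ztop, plus depth points"
    W=cloud(c)
    for r in regions_of(name,"wrist")[:4]:
        m=r["pixels"]&(c["depth"]>0)&(W[...,2]>zlo)&(W[...,2]<zhi)
        if m.sum()<30: continue
        v,u=np.nonzero(m); P=np.array([onz(c,a,b,ztop)[:2] for a,b in zip(u,v)]).astype(np.float32)
        (x,y),rad=cv2.minEnclosingCircle(P); q=np.median(W[m],0)
        print(name,round(r["score"],2),"px",u.mean().round(),v.mean().round(),"circle",round(x,1),round(y,1),"r",round(rad,1),"mean",P.mean(0).round(1),"z90",np.percentile(W[m][:,2],90).round(1))
E
python3 - <<'E'
from m import *
c=cam("wrist"); save(c,"w2.png",s=1.25)
circ(c,"spreader_mid",8,40,20); circ(c,"cap_mid",4,30,11); circ(c,"knob_mid",20,50,36); circ(c,"knob_line",20,50,36)
E
```

```text
t: 2.35
eef_pos: [577.8, 200.6, 179.6]
tcp_rot: [3.141, 0.0, 0.002]
ft_force: [-1.4, 0.1, 0.2]
opening: 1.0
spreader_mid 0.85 px 17.0 64.0 circle 291.8 323.3 r 29.8 mean [299.5 323. ] z90 21.1
spreader_mid 0.71 px 82.0 17.0 circle 367.2 371.4 r 32.2 mean [368.1 362. ] z90 21.2
spreader_mid 0.55 px 326.0 167.0 circle 585.4 227.7 r 29.3 mean [585.6 228.2] z90 21.0
knob_mid 0.71 px 203.0 197.0 circle 463.7 200.6 r 20.6 mean [463.8 200.4] z90 37.0
knob_line 0.69 px 202.0 197.0 circle 463.6 200.0 r 20.7 mean [463.6 200.3] z90 37.0
```

View pics/w2.png

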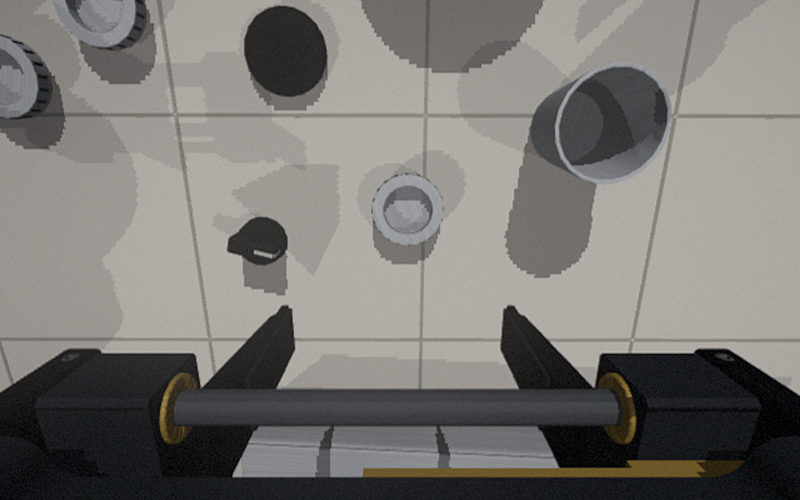

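The picture shows the chosen spreader at px (407,209)/1.25, the cap at (285,51), the knob at (260,241) with its white line facing image right and slightly down, and the two rejected spreaders at the top left. I'll grasp the spreader at (585.5, 228).

```bash
python3 -m inch '[[0,0,0,4,14,-40,1],[0,0,0,3.7,13.4,-45,1],[0,0,0,0,0,-45,1],[0,0,0,0,0,-30,1],[0,0,0,0,0,-14,1],[0,0,0,0,0,0,1],[0,0,0,0,0,0,-1],[0,0,0,0,0,0,-1],[0,0,0,0,0,0,-1],[0,0,0,0,0,0,-1]]'; python3 -m inch '[[0,0,0,0,0,0,-1],[0,0,0,0,0,0,-1],[0,0,0,0,0,30,-1],[0,0,0,0,-20,45,-1],[0,0,0,0,-40,45,-1],[0,0,0,0,-40,20,-1],[0,0,0,0,0,0,-1],[0,0,0,0,0,0,-1]]'
python3 - <<'E'
from m import *
c=cam("wrist"); save(c,"w3.png",s=1.25); W=cloud(c)
for k in ["burner_seat","stem_top","cap_mid","knob_mid","spreader_mid"]:
    for r in regions_of(k,"wrist")[:3]: print(k,round(r["score"],2),(np.array(r["box"])*[640,400,640,400]).round())
E
```

```text
t: 3.6
eef_pos: [586.1, 227.5, 6.8]
tcp_rot: [-3.141, -0.002, 0.0]
ft_force: [-0.8, -0.0, -0.6]
opening: 0.72
t: 4.4
eef_pos: [585.8, 133.5, 138.4]
tcp_rot: [-3.141, -0.001, -0.002]
ft_force: [-0.4, -0.7, -1.4]
opening: 0.604
burner_seat 0.85 [240. 306. 539. 377.]
knob_mid 0.92 [143. 105. 205. 153.]
spreader_mid 0.71 [263. 216. 372. 315.]
```

View pics/w3.png

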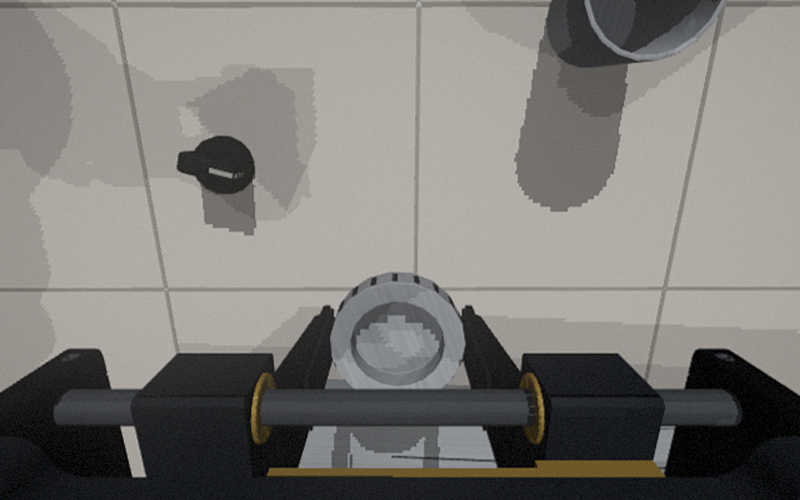

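Gripped: opening 0.604, about 57 mm. Next I look at the burner and stem from the far side in y, where the held part doesn't hide them.

```bash
python3 -m inch '[[0,0,0,3,-30,31,-1],[0,0,0,3,-37,31,-1],[0,0,0,3,-40,0,-1],[0,0,0,3,-40,0,-1],[0,0,0,3,-40,0,-1],[0,0,0,3,-40,0,-1],[0,0,0,3,-40,0,-1],[0,0,0,3,-40,0,-1],[0,0,0,3,-26,0,-1],[0,0,0,0,0,0,-1]]'; python3 -m inch '[[0,0,0,0,0,0,-1],[0,0,0,0,0,0,-1]]'
python3 - <<'E'
from m import *
c=cam("wrist"); save(c,"w4.png",s=1.25); W=cloud(c); np.savez("w4.npz",**{k:c[k] for k in ["color","depth","fx","fy","cx","cy","R","p"]})
for k in ["burner_seat","stem_top","spreader_mid"]:
    for r in regions_of(k,"wrist")[:3]:
        m=r["pixels"]; print(k,round(r["score"],2),(np.array(r["box"])*[640,400,640,400]).round(),W[m].mean(0).round(1))
m=abs(W[...,2]-60)<2.5
print("sheet z",np.median(W[m][:,2]))
E
```

```text
t: 5.7
eef_pos: [612.8, -201.5, 199.1]
tcp_rot: [3.141, 0.001, -0.002]
ft_force: [-0.9, 0.9, -0.7]
opening: 0.603
t: 5.9
eef_pos: [612.7, -197.6, 199.7]
tcp_rot: [-3.141, 0.001, 0.001]
ft_force: [-0.1, 0.1, -1.8]
opening: 0.604
burner_seat 0.78 [110.   0. 640. 279.] [ 667.3 -131.6   66.7]
stem_top 0.76 [155.  26. 172.  43.] [488.3 -56.6  75.6]
stem_top 0.37 [110.   4. 639. 275.] [ 667.1 -131.7   66.7]
spreader_mid 0.66 [265. 215. 370. 310.] [ 612.5 -195.5  209.8]
sheet z 60.46109486870452
```

View pics/w4.png

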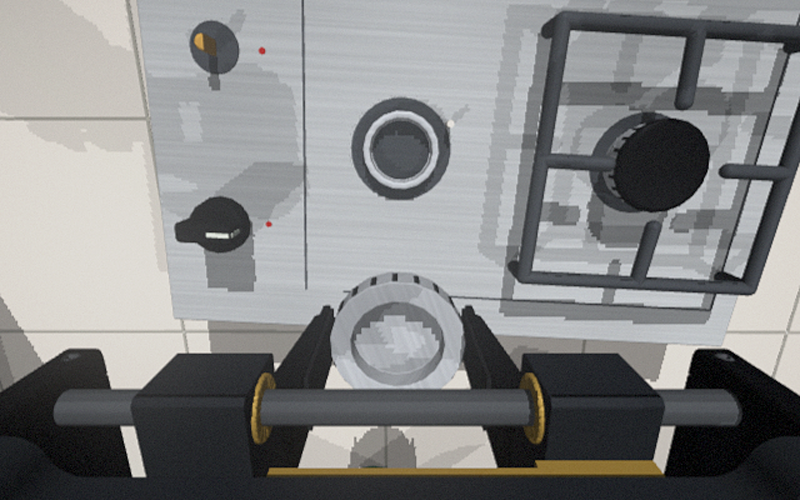

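Run:
```python
from h import *
c=dict(np.load("w4.npz")); W=cloud(c); X,Y,Z=W[...,0],W[...,1],W[...,2]
def ring(cx,cy,zlo,zhi,rmax,zt):
    m=(Z>zlo)&(Z<zhi)&(np.hypot(X-cx,Y-cy)<rmax); P=W[m]
    # outer boundary by angle
    (x,y),r=cv2.minEnclosingCircle(P[:,:2].astype(np.float32)); print("n",m.sum(),"c",round(x,1),round(y,1),"r",round(r,1),"z",np.median(P[:,2]).round(1))
ring(613,-128,68,73,32,70); 
# colour-based rim: bright ring pixels near (320,119)
g=cv2.cvtColor(c["color"],cv2.COLOR_RGB2GRAY); b=g[70:168,275:368]; m=((b>175)).astype(np.uint8)
n,l,s,ce=cv2.connectedComponentsWithStats(m)
for i in range(1,n):
    if 150<s[i][4]: print("comp",s[i],ce[i])
cs=[k for k in cv2.findContours(m,cv2.RETR_CCOMP,cv2.CHAIN_APPROX_NONE)[0] if len(k)>60]
for k in cs:
    k=k[:,0]+[275,70]; P=np.array([onz(c,u,v,70)[:2] for u,v in k],np.float32); print("contour",len(k),cv2.fitEllipse(P))
m=(Z>195)&(Z<225)&(np.hypot(X-612,Y+197)<36); print("held z pct",np.percentile(Z[m],[5,50,90,95]))
zt=np.percentile(Z[m],90); t=m&(abs(Z-zt)<2.5); (x,y),r=cv2.minEnclosingCircle(W[t][:,:2].astype(np.float32)); print("held",x,y,r)
# sheet line yaw & right/bottom lines
for a,bb in [((244,10),(245,228)),((371,238.5),(570,248))]:
    p,q=onz(c,*a,60.3),onz(c,*bb,60.3); d=p-q; print("line deg",np.degrees(np.arctan2(d[1],d[0])))
s=(abs(Z-60.3)<1.5)&(Y<-150); 
e=[]
for u in range(150,560,5):
    v=np.nonzero(abs(Z[:,u]-60.3)<2)[0]
    if len(v) and (u<250 or u>390): e.append(W[v.max(),u,:2])
e=np.array(e); k=np.polyfit(e[:,0],e[:,1],1); r=e[:,1]-np.polyval(k,e[:,0]); g=abs(r)<3; k=np.polyfit(e[g][:,0],e[g][:,1],1); print("edge yaw",np.degrees(np.arctan(k[0])),g.sum(),len(e))
L=[]
for v in range(60,230,5):
    u=np.nonzero(abs(Z[v]-60.3)<2)[0]; L.append(W[v,u.min(),:2])
L=np.array(L);k=np.polyfit(L[:,1],L[:,0],1); r=L[:,0]-np.polyval(k,L[:,1]); g=abs(r)<3;k=np.polyfit(L[g][:,1],L[g][:,0],1); print("left edge yaw",-np.degrees(np.arctan(k[0])),g.sum(),"x at y=-120",np.polyval(k,-120))
```

```text
n 992 c 614.6 -123.1 r 26.8 z 70.2
comp [   0    0   93   98 3720] [46.04005376 49.10349462]
comp [ 16  19  60  61 747] [45.20749665 49.37215529]
contour 169 ((614.7218017578125, -123.27084350585938), (51.27104187011719, 51.46507263183594), 103.13694763183594)
contour 155 ((614.7584838867188, -123.0146484375), (45.255516052246094, 45.82769775390625), 76.83951568603516)
contour 387 ((615.151123046875, -124.70092010498047), (95.15571594238281, 98.14149475097656), 8.8119535446167)
contour 260 ((615.0578002929688, -123.20146942138672), (71.25052642822266, 73.50775909423828), 143.5773468017578)
held z pct [203.24877411 212.08108885 214.67793431 215.55511587]
held 612.104248046875 -191.15313720703125 34.50286102294922
line deg 86.55779789316519
line deg 177.15953540316994
edge yaw -3.0823147201443404 53 53
left edge yaw -2.9657280481031765 34 x at y=-120 435.60702163232884
```

```bash
python3 -m inch '[[0,0,0,1,37,-20,-1],[0,0,0,1,37.4,-40,-1],[0,0,0,0,0,-45,-1],[0,0,0,0,0,0,-1],[0,0,0,0,0,0,-1]]'
python3 - <<'E'
from h import *
s=state(); print(s["eef_pos"],s["ft_force"])
E
```

```text
t: 6.6
eef_pos: [614.9, -127.7, 99.2]
tcp_rot: [-3.142, 0.0, 0.0]
ft_force: [0.7, 0.6, -0.4]
opening: 0.605
[ 614.94409104 -127.65501395   99.1777406 ] [ 0.65314096  0.63628647 -0.40552198]
```

```bash
python3 -m inch '[[0,0,0,0,4.4,-8,-1],[0,0,0,0,0,-8,-1],[0,0,0,0,0,-6,-1],[0,0,0,0,0,0,-1]]';python3 -m inch '[[0,0,0,0,0,-4,-1],[0,0,0,0,0,-2,-1],[0,0,0,0,0,0,-1]]'
```

```text
t: 7.0
eef_pos: [614.4, -123.4, 76.1]
tcp_rot: [-3.141, 0.001, -0.0]
ft_force: [-1.1, 0.0, -0.4]
opening: 0.602
t: 7.3
eef_pos: [614.6, -123.3, 70.4]
tcp_rot: [-3.142, -0.0, -0.0]
ft_force: [1.1, -0.2, -0.4]
opening: 0.608
```

```bash
python3 -m inch '[[0,0,0,0,0,-1,-1],[0,0,0,0,0,0,-1]]';python3 -m inch '[[0,0,0,0,0,0,1],[0,0,0,0,0,0,1],[0,0,0,0,0,0,1],[0,0,0,0,0,0,1],[0,0,0,0,0,20,1],[0,0,0,0,0,40,1],[0,0,0,0,-40,40,1],[0,0,0,0,-33,30,1],[0,0,0,0,0,0,1],[0,0,0,0,0,0,1]]'
python3 - <<'E'
from h import *
c=cam("wrist"); save(c,"w5.png",s=1.25); W=cloud(c); X,Y,Z=np.moveaxis(W,-1,0)
m=(np.hypot(X-614.7,Y+123.2)<34)&(Z>78)&(Z<92); (x,y),r=cv2.minEnclosingCircle(W[m][:,:2].astype(np.float32)); print("spreader",x,y,r,np.percentile(Z[m],[5,50,95]))
q=W[m]; A=np.c_[q[:,:2]-[614.7,-123.2],np.ones(len(q))]; print("plane",np.linalg.lstsq(A,q[:,2],rcond=None)[0])
E
```

```text
t: 7.5
eef_pos: [614.7, -123.3, 70.1]
tcp_rot: [3.141, -0.001, 0.0]
ft_force: [-2.1, 0.1, 3.3]
opening: 0.603
t: 8.5
eef_pos: [614.4, -191.9, 194.8]
tcp_rot: [-3.142, -0.001, -0.001]
ft_force: [0.6, 0.4, -0.9]
opening: 0.999
spreader 614.308349609375 -123.86133575439453 29.342241287231445 [82.85673831 84.35920507 85.5358108 ]
plane [-1.35631751e-03  6.29302375e-03  8.42725078e+01]
```

View pics/w5.png

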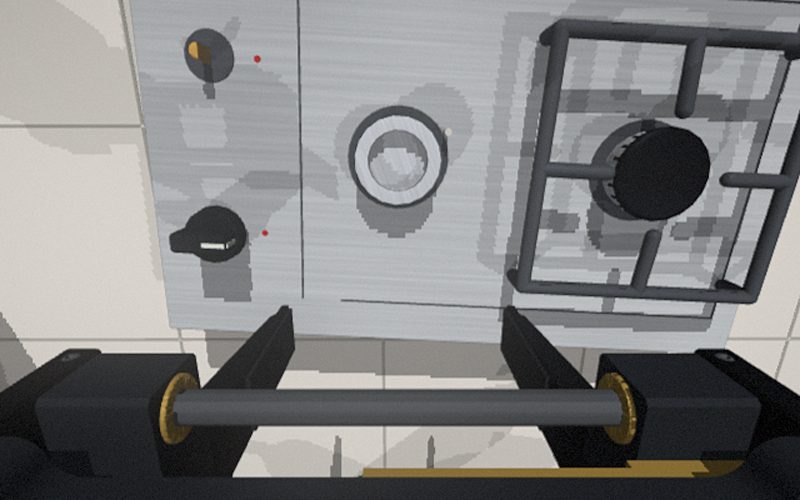

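The spreader is seated: level, top at 84.3 mm, centred at (614.4, -123.7). Next, the cap.

```bash
python3 -m inch '[[0,0,0,-10,42,0,1],[0,0,0,-10,42,0,1],[0,0,0,-10,42,0,1],[0,0,0,-10,42,0,1],[0,0,0,-10,42,0,1],[0,0,0,-10,42,0,1],[0,0,0,-10,42,0,1],[0,0,0,-10,42,0,1],[0,0,0,-10,42,0,1],[0,0,0,-10,42,0,1]]';python3 -m inch '[[0,0,0,-12,42,-8,1],[0,0,0,-11,40,-8,1],[0,0,0,0,0,0,1],[0,0,0,0,0,0,1]]'
python3 - <<'E'
from m import *
c=cam("wrist"); save(c,"w6.png")
circ(c,"cap_mid",4,30,11);circ(c,"knob_mid",4,50,36)
W=cloud(c); g=c["color"].max(2); m=((g<45)&(W[...,2]>5)&(W[...,2]<18)).astype(np.uint8)
n,l,s,ce=cv2.connectedComponentsWithStats(m)
for i in range(1,n):
    if s[i][4]>500: 
        v,u=np.nonzero(l==i); P=np.array([onz(c,a,b,11)[:2] for a,b in zip(u,v)],np.float32); print(s[i],ce[i],cv2.minEnclosingCircle(P))
E
```

```text
t: 9.55
eef_pos: [512.7, 230.8, 193.5]
tcp_rot: [3.141, 0.002, 0.001]
ft_force: [0.8, 0.0, -1.0]
opening: 1.0
t: 9.95
eef_pos: [490.1, 311.4, 177.4]
tcp_rot: [3.14, 0.002, 0.003]
ft_force: [-0.5, -1.0, -0.3]
opening: 1.001
cap_mid 0.83 px 321.0 158.0 circle 492.6 345.3 r 30.5 mean [492.6 345.9] z90 12.4
cap_mid 0.66 px 294.0 280.0 circle 462.1 201.0 r 21.1 mean [462.2 205.9] z90 25.8
knob_mid 0.75 px 293.0 287.0 circle 463.6 210.6 r 24.4 mean [463. 212.] z90 36.5
```

```bash
python3 -m inch '[[0,0,0,2.5,17,-40,1],[0,0,0,0,17,-45,1],[0,0,0,0,0,-45,1],[0,0,0,0,0,-30,1],[0,0,0,0,0,-14,1],[0,0,0,0,0,0,1]]'; python3 -m inch '[[0,0,0,0,0,0,1]]'
```

```text
t: 10.7
eef_pos: [494.0, 343.3, 3.7]
tcp_rot: [3.14, 0.002, -0.001]
ft_force: [-0.3, 0.2, -0.2]
opening: 1.0
t: 10.8
eef_pos: [495.0, 344.3, 6.1]
tcp_rot: [-3.141, -0.001, -0.001]
ft_force: [-1.0, 0.6, 0.9]
opening: 1.001
```

```bash
python3 -m inch '[[0,0,0,-2,0.5,-1.5,1],[0,0,0,0,0,0,-1],[0,0,0,0,0,0,-1],[0,0,0,0,0,0,-1],[0,0,0,0,0,0,-1],[0,0,0,0,0,0,-1]]';  python3 -m inch '[[0,0,0,0,0,0,-1]]'; python3 -m inch '[[0,0,0,2,-10,45,-1],[0,0,0,10,-30,40,-1],[0,0,0,10,-40,40,-1],[0,0,0,10,-42,40,-1],[0,0,0,10,-42,20,-1],[0,0,0,10,-42,0,-1],[0,0,0,10,-42,0,-1],[0,0,0,10,-42,0,-1],[0,0,0,10,-42,0,-1],[0,0,0,10,-42,0,-1]]'
python3 -m inch '[[0,0,0,10,-42,0,-1],[0,0,0,10,-42,0,-1],[0,0,0,10,-42,0,-1],[0,0,0,5,-42,0,-1],[0,0,0,3,-30,0,-1],[0,0,0,0,0,0,-1],[0,0,0,0,0,0,-1]]'
python3 - <<'E'
from m import *
c=cam("wrist"); save(c,"w7.png",s=1.25); W=cloud(c); X,Y,Z=np.moveaxis(W,-1,0); p=state()["eef_pos"]; print(p)
m=(np.hypot(X-614.7,Y+123.2)<34)&(Z>78)&(Z<92); print("spreader",cv2.minEnclosingCircle(W[m][:,:2].astype(np.float32)),np.median(Z[m]))
m=(np.hypot(X-p[0],Y-p[1])<38)&(Z>p[2]-10)&(Z<p[2]+20)&(c["color"].max(2)<45); print("held cap z",np.percentile(Z[m],[5,50,95]),m.sum())
E
```

```text
t: 11.4
eef_pos: [492.2, 344.9, 3.5]
tcp_rot: [-3.141, -0.0, 0.0]
ft_force: [-0.7, -0.2, 0.8]
opening: 0.64
t: 11.5
eef_pos: [492.2, 344.9, 3.5]
tcp_rot: [-3.141, -0.0, 0.0]
ft_force: [1.1, 0.1, 2.5]
opening: 0.64
t: 12.5
eef_pos: [581.1, -18.8, 176.2]
tcp_rot: [-3.142, 0.0, -0.0]
ft_force: [0.2, 0.7, -1.0]
opening: 0.645
t: 13.2
eef_pos: [618.7, -215.2, 175.8]
tcp_rot: [-3.141, 0.001, -0.001]
ft_force: [-1.0, 0.9, -1.2]
opening: 0.64
[ 618.79061771 -214.46838185  176.00618779]
spreader ((614.3831176757812, -123.79210662841797), 29.353477478027344) 84.40136804918183
held cap z [182.39955846 183.7781096  185.04772869] 5442
```

View pics/w7.png

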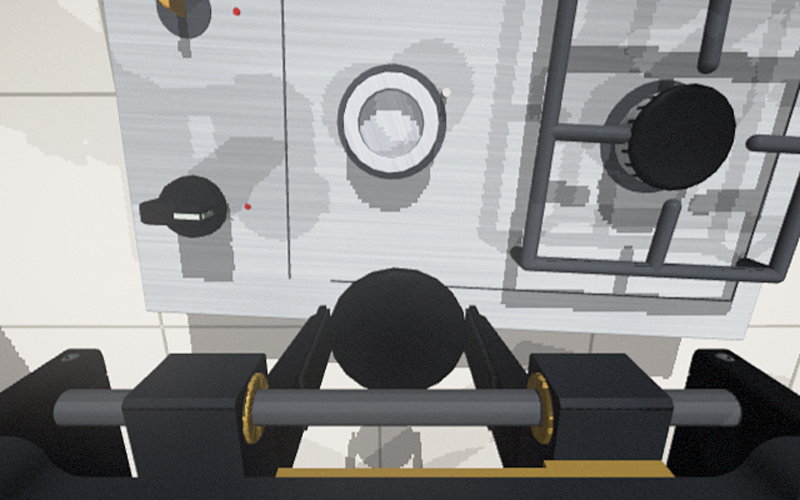

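Run:
```python
from h import *
c=cam("wrist"); W=cloud(c); X,Y,Z=np.moveaxis(W,-1,0); p=np.array(state()["eef_pos"]); print(p,c["p"]-p)
m=(abs(Z-184)<5)&(np.hypot(X-p[0],Y-p[1])<45)&(c["color"].max(2)<60)
v,u=np.nonzero(m); print(u.min(),u.max(),v.min(),v.max())
# top boundary per column
B=[]
for a in range(272,366,2):
    k=np.nonzero(m[:,a])[0]
    if len(k): B.append(onz(c,a,k.min()-.5,183.5)[:2])
B=np.array(B)
from scipy.optimize import least_squares
f=least_squares(lambda q:np.hypot(*(B-q).T)-31,p[:2],loss="soft_l1"); print("cap",f.x,"off",f.x-p[:2],"res",abs(f.fun).mean())
```

```text
[ 618.90331354 -214.00778609  176.16245505] [1.14839661e-01 8.39906321e+01 1.70542968e+02]
250 386 215 310
cap [ 618.9187272  -214.46233142] off [ 0.01541367 -0.45454533] res 0.27088625501823466
```

```bash
python3 -m inch '[[0,0,0,-2.4,45,-5,-1],[0,0,0,-2,45.5,-30,-1],[0,0,0,0,0,-35,-1],[0,0,0,0,0,-8,-1],[0,0,0,0,0,0,-1],[0,0,0,0,0,0,-1]]'
```

```text
t: 13.9
eef_pos: [615.6, -128.8, 102.2]
tcp_rot: [3.141, -0.002, -0.0]
ft_force: [-0.6, -0.9, -1.2]
opening: 0.64
```

```bash
python3 -m inch '[[0,0,0,-1,5,-7,-1],[0,0,0,0,0,-5,-1],[0,0,0,0,0,0,-1]]'; python3 -m inch '[[0,0,0,0,0,-3,-1],[0,0,0,0,0,-2,-1],[0,0,0,0,0,0,-1]]'
```

```text
t: 14.2
eef_pos: [613.6, -123.4, 88.5]
tcp_rot: [-3.141, 0.001, -0.0]
ft_force: [0.2, -0.3, -1.6]
opening: 0.642
t: 14.5
eef_pos: [613.9, -123.4, 83.7]
tcp_rot: [-3.142, 0.0, -0.0]
ft_force: [-0.1, -0.4, -1.5]
opening: 0.643
```

```bash
python3 -m inch '[[0,0,0,0.3,0,-0.8,-1],[0,0,0,0,0,0,-1]]'; python3 -m inch '[[0,0,0,0,0,0,1],[0,0,0,0,0,0,1],[0,0,0,0,0,0,1],[0,0,0,0,0,0,1],[0,0,0,0,0,20,1],[0,0,0,-8,0,40,1],[0,0,0,-30,-35,20,1],[0,0,0,-30,-35,15,1],[0,0,0,0,0,0,1],[0,0,0,0,0,0,1]]'
python3 - <<'E'
from h import *
c=cam("wrist"); save(c,"w8.png",s=1.25); W=cloud(c); X,Y,Z=np.moveaxis(W,-1,0); np.savez("w8.npz",**{k:c[k] for k in ["color","depth","fx","fy","cx","cy","R","p"]})
m=(np.hypot(X-614.5,Y+123.6)<36)&(Z>87)&(Z<98); print("cap",cv2.minEnclosingCircle(W[m][:,:2].astype(np.float32)),np.percentile(Z[m],[5,50,95]))
q=W[m]; A=np.c_[q[:,:2]-[614.5,-123.6],np.ones(len(q))]; print("plane",np.linalg.lstsq(A,q[:,2],rcond=None)[0])
for r in regions_of("stem_top","wrist")[:2]:
    b=np.array(r["box"])*[640,400,640,400]; print("stem",r["score"],b.round(1),onz(c,(b[0]+b[2])/2,(b[1]+b[3])/2,80.5))
m=(np.hypot(X-488,Y+56)<15)&(Z>77)&(Z<86); print("stem depth",m.sum(),W[m].mean(0),W[m].min(0),W[m].max(0))
print(state()["eef_pos"])
E
```

```text
t: 14.7
eef_pos: [614.1, -123.4, 83.5]
tcp_rot: [3.141, 0.0, -0.0]
ft_force: [-3.4, 0.6, 3.4]
opening: 0.64
t: 15.7
eef_pos: [546.2, -193.8, 178.5]
tcp_rot: [3.141, -0.001, -0.002]
ft_force: [0.0, -0.2, 0.0]
opening: 0.997
cap ((613.701416015625, -123.63529205322266), 31.035152435302734) [89.53578072 91.39070476 92.65308926]
plane [ 3.99458141e-03 -9.43172707e-04  9.13047760e+01]
stem 0.66 [231.5  23.4 249.9  43.3] [489.99792575 -57.22476827  80.5       ]
stem depth 120 [487.06419652 -56.50646211  80.51898585] [483.43776529 -61.38327884  77.41987812] [489.77793741 -51.56196869  82.87893503]
[ 546.65369667 -192.64602763  177.58491849]
```

View pics/w8.png

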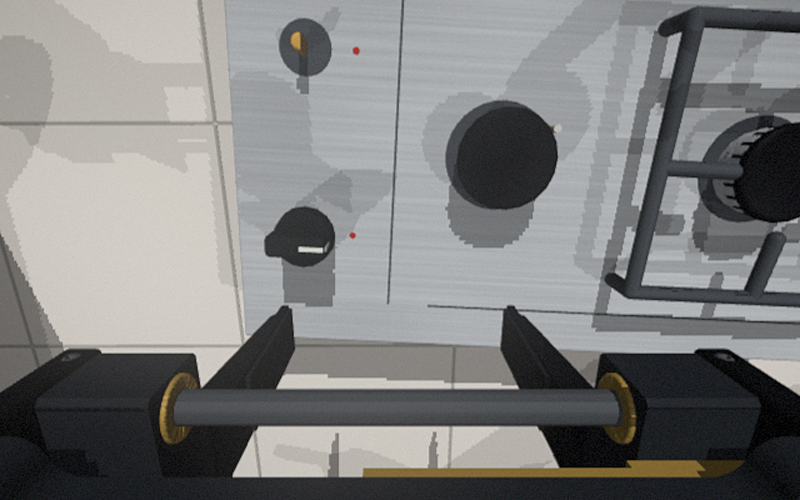

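The cap is seated: level, top at 91.3 mm, centred within 1 mm. Next, a close look at the stem's flat.

```bash
python3 -m inch '[[0,0,0,-29,33,0,1],[0,0,0,-29,33,-20,1],[0,0,0,0,31,-30,1],[0,0,0,0,0,-23,1],[0,0,0,0,0,0,1],[0,0,0,0,0,0,1]]'
python3 - <<'E'
from h import *
ims=[]
c=cam("wrist")
u,v=pix(c,[488.5,-56.5,80.5]); print(u,v); u,v=int(u),int(v)
save(c,"w9.png",(u-40,v-30,u+40,v+30),8)
W=cloud(c); X,Y,Z=np.moveaxis(W,-1,0)
col=c["color"].astype(int); 
m=(np.hypot(X-488.5,Y+56.5)<12)&(Z>78)&(Z<83); v,u=np.nonzero(m); P=np.array([onz(c,a,b,80.5)[:2] for a,b in zip(u,v)],np.float32)
print(m.sum(),P.min(0),P.max(0),cv2.minEnclosingCircle(P),cv2.minAreaRect(P))
gold=(col[...,0]-col[...,2]>40)&(np.hypot(X-488.5,Y+56.5)<25); v,u=np.nonzero(gold); P=np.array([onz(c,a,b,80.5)[:2] for a,b in zip(u,v)],np.float32); print(gold.sum(),P.min(0),P.max(0),cv2.minAreaRect(P))
print(state()["eef_pos"])
E
```

```text
t: 16.4
eef_pos: [488.8, -95.7, 104.9]
tcp_rot: [-3.141, 0.001, 0.001]
ft_force: [0.9, -0.5, 0.9]
opening: 0.998
317.3141080507245 185.79602711607018
138 [483.4446   -61.013187] [489.51566  -51.684986] ((487.6934509277344, -56.2509651184082), 4.915211200714111) ((486.3140869140625, -56.226070404052734), (9.524909019470215, 5.902484893798828), 85.81394958496094)
854 [ 468.3742  -204.66905] [555.79956 -48.63484] ((511.8849792480469, -126.56453704833984), (87.4256362915039, 155.9832000732422), 0.14834170043468475)
[489.08372921 -96.14886835 105.44398453]
```

View pics/w9.png

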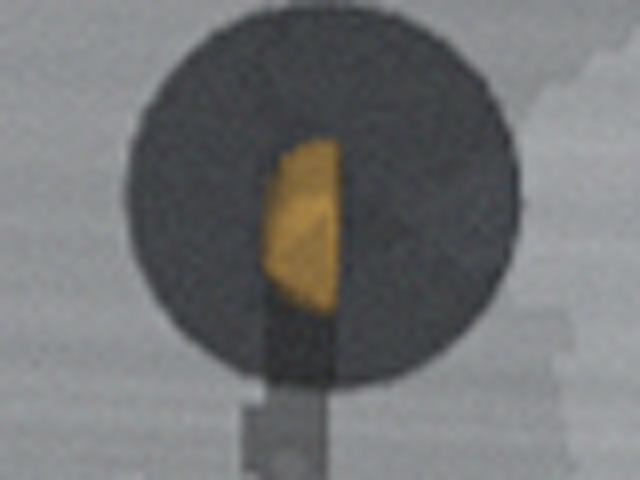

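The stem's flat faces +x, its edge running from (338,140) to (336,312) in the crop. That gives a yaw of about -1 to -4°, in line with the hob's -3°. The stem axis is near (488.5, -56.2). Now to the knob.

```bash
python3 -m inch '[[0,0,0,0,0,30,1],[0,0,0,-4,37,0,1],[0,0,0,-4,37,0,1],[0,0,0,-4,37,0,1],[0,0,0,-4,37,0,1],[0,0,0,-4,37,0,1],[0,0,0,-4,37,0,1],[0,0,0,-1,40,-15,1],[0,0,0,0,0,0,1],[0,0,0,0,0,0,1]]'
cat > k.py <<'E'
from h import *
def knob(c,x0,y0,zt):
    W=cloud(c); X,Y,Z=np.moveaxis(W,-1,0)
    m=(np.hypot(X-x0,Y-y0)<27)&(abs(Z-zt)<4); v,u=np.nonzero(m); P=np.array([onz(c,a,b,zt)[:2] for a,b in zip(u,v)],np.float32)
    print("bar",m.sum(),cv2.minAreaRect(P),np.median(Z[m]))
    w=m&(c["color"].min(2)>110); v,u=np.nonzero(w); Q=np.array([onz(c,a,b,zt)[:2] for a,b in zip(u,v)],np.float32)
    d=cv2.fitLine(Q,cv2.DIST_L2,0,.01,.01).ravel(); d=d[:2]*np.sign(d[0]); t=Q@d; print("line",len(Q),"yaw",np.degrees(np.arctan2(d[1],d[0])),"len",np.ptp(t),"mid",Q.mean(0),"outer",Q.mean(0)+d*(t.max()-Q.mean(0)@d),"centre",Q.mean(0)+d*(t.max()-Q.mean(0)@d-18))
E
python3 - <<'E'
from k import *
c=cam("wrist"); u,v=map(int,pix(c,[463.7,200.5,36])); save(c,"w10.png",(u-50,v-40,u+50,v+40),7); knob(c,463.7,200.5,36); print(state()["eef_pos"])
im=cv2.imread("pics/w9.png").astype(int); g=im[...,2]-im[...,0]; pts=[]
for r in range(160,300,4):
    row=g[r]; k=np.nonzero(row>row.max()/2)[0].max(); pts.append((r,k))
p=np.polyfit(*np.array(pts).T,1); print("flat normal yaw",np.degrees(np.arctan(p[0])))
E
```

```text
t: 17.45
eef_pos: [463.7, 166.3, 120.7]
tcp_rot: [-3.142, -0.001, 0.002]
ft_force: [-0.3, -0.4, 0.6]
opening: 0.999
bar 824 ((461.0399169921875, 198.34877014160156), (14.12414264678955, 38.07052230834961), 75.35796356201172) 36.137973150715496
line 71 yaw -14.743261 len 15.628418 mid [471.28784 194.45425] outer [479.05295 192.41084] centre [461.6456  196.99164]
[463.82485891 165.58366406 120.70748219]
flat normal yaw -1.183462965552221
```

View pics/w10.png

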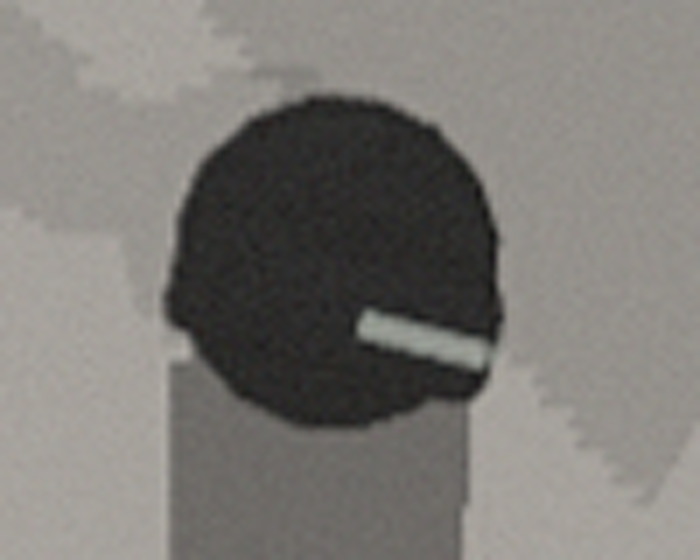

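The crop shows the knob with its white line pointing right and slightly down, (360,325) to (490,357). The bar's centre is (461.0, 198.3) at yaw -14.6°. I'll turn the tool +75.4° so the jaws close across the bar.

```bash
python3 -m inch '[[0,0,8.4,-0.5,6,0,1],[0,0,8.4,-0.5,6,0,1],[0,0,8.4,-0.5,6,0,1],[0,0,8.4,-0.5,6,0,1],[0,0,8.4,-0.5,6,0,1],[0,0,8.4,0,3,0,1],[0,0,8.4,0,0,0,1],[0,0,8.4,0,0,0,1],[0,0,8.2,0,0,0,1],[0,0,0,0,0,0,1]]'
python3 - <<'E'
from k import *
c=cam("wrist"); knob(c,461,198.3,36); print(state()["eef_pos"],np.degrees(state()["tcp_rot"]))
E
```

```text
t: 18.5
eef_pos: [461.6, 197.6, 120.7]
tcp_rot: [3.141, -0.001, 1.316]
ft_force: [0.8, -0.2, 1.0]
opening: 1.002
bar 738 ((459.9464416503906, 197.52955627441406), (13.295000076293945, 38.63388442993164), 75.38958740234375) 36.128685158251955
line 55 yaw -15.235325 len 15.012726 mid [471.4751  194.49377] outer [478.62683 192.54596] centre [461.25943 197.27608]
[461.49042185 197.79824893 120.63822193] [ 1.79947202e+02 -3.31863027e-02  7.51159426e+01]
```

```bash
python3 -m inch '[[0,0,0.2,-0.6,0.4,-40,1],[0,0,0,0,0,-40,1],[0,0,0,0,0,-20,1],[0,0,0,0,0,-5,1],[0,0,0,0,0,0,1],[0,0,0,0,0,0,1]]'; python3 -m inch '[[0,0,0,0,0,0,0.3],[0,0,0,0,0,0,-0.3],[0,0,0,0,0,0,-1],[0,0,0,0,0,0,-1],[0,0,0,0,0,0,-1],[0,0,0,0,0,0,-1],[0,0,0,0,0,0,-1],[0,0,0,0,0,0,-1]]'
```

```text
t: 19.15
eef_pos: [460.9, 199.2, 16.1]
tcp_rot: [3.14, -0.001, 1.318]
ft_force: [0.1, -1.2, -0.9]
opening: 1.003
t: 19.95
eef_pos: [460.2, 199.3, 14.9]
tcp_rot: [-3.142, -0.0, 1.319]
ft_force: [-0.8, -0.0, 0.1]
opening: 0.383
```

```bash
python3 -m inch '[[0,0,0,0,0,0,-1],[0,0,0,0,0,0,-1],[0,0,0,0,0,0,-1],[0,0,0,0,0,0,-1],[0,0,0,0,0,0,-1]]'
```

```text
t: 20.45
eef_pos: [460.2, 199.2, 15.0]
tcp_rot: [-3.142, -0.0, 1.319]
ft_force: [-1.1, -0.5, -0.7]
opening: 0.145
```

```bash
python3 -m inch '[[0,0,0,0,0,30,-1],[0,0,0,0,0,45,-1],[0,0,6,10,-20,45,-1],[0,0,6,14,-38,20,-1],[0,0,0,14,-38,0,-1],[0,0,0,14,-40,0,-1],[0,0,0,14,-40,0,-1],[0,0,0,14,-40,0,-1],[0,0,0,14,-40,0,-1],[0,0,0,0,0,0,-1]]'; python3 -m inch '[[0,0,0,0,0,0,-1],[0,0,0,0,0,0,-1]]'
cat > st.py <<'E'
from k import *
def stem(c,x0,y0,zt=80.5):
    W=cloud(c); X,Y,Z=np.moveaxis(W,-1,0)
    m=(np.hypot(X-x0,Y-y0)<12)&(Z>zt-2.5)&(Z<zt+2.5); v,u=np.nonzero(m); P=np.array([onz(c,a,b,zt)[:2] for a,b in zip(u,v)],np.float32)
    print("stem",m.sum(),P.min(0),P.max(0),cv2.minAreaRect(P),"axis~",P.min(0)[0]+5,P.max(0)[0]-1.2,(P.min(0)[1]+P.max(0)[1])/2)
E
python3 - <<'E'
from st import *
c=cam("wrist"); s=state(); p=np.array(s["eef_pos"]); print(p,np.degrees(s["tcp_rot"])); save(c,"w11.png",s=1.25); np.savez("w11.npz",**{k:c[k] for k in ["color","depth","fx","fy","cx","cy","R","p"]})
stem(c,488.5,-56.2)
W=cloud(c);m=(np.hypot(W[...,0]-p[0],W[...,1]-p[1])<20)&(abs(W[...,2]-p[2]-20)<8); print(np.percentile(W[m][:,2],[5,50,95]))
knob(c,p[0],p[1],p[2]+21)
E
```

```text
t: 21.45
eef_pos: [555.5, -60.7, 154.5]
tcp_rot: [3.141, 0.001, 1.525]
ft_force: [-0.4, 0.1, -1.3]
opening: 0.146
t: 21.65
eef_pos: [553.7, -55.9, 154.6]
tcp_rot: [-3.141, -0.0, 1.529]
ft_force: [-0.2, 0.7, -0.6]
opening: 0.145
[553.75963065 -55.63645366 154.74181666] [-1.79973390e+02 -1.54122796e-02  8.76589040e+01]
stem 101 [483.03964  -61.672977] [488.942   -52.12076] ((485.9145202636719, -56.82224655151367), (9.474510192871094, 5.666795253753662), 87.62212371826172) axis~ 488.03964 487.74197 -56.89687
[169.61574721 175.76426668 179.01194417]
bar 1979 ((551.7872924804688, -58.750999450683594), (28.902400970458984, 37.84641647338867), 68.23308563232422) 175.8367904022219
line 42 yaw -4.0783896 len 11.374207 mid [564.1576   -56.403988] outer [570.19836  -56.834705] centre [552.24396  -55.554523]
```

View pics/w11.png

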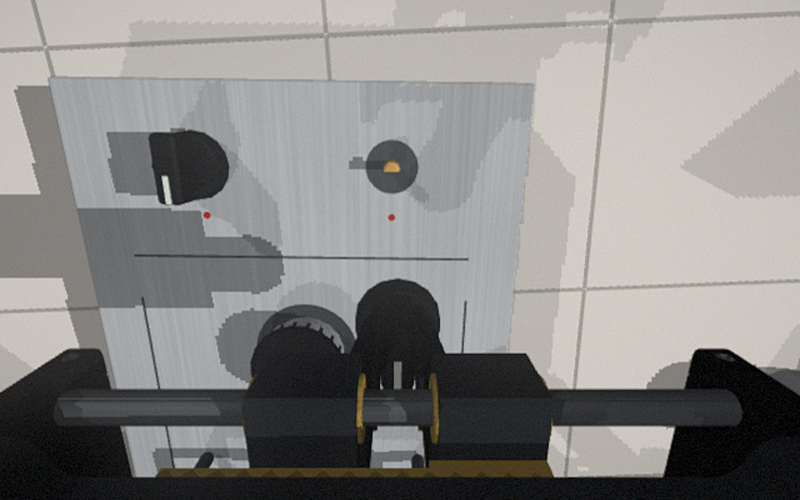

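```bash
cat > sk.py <<'E'
from st import *
from scipy.optimize import least_squares
def skirt(c,p,dz=-14.9):
    "centre of the held knob from the visible rim arc of the skirt's underside"
    W=cloud(c); Z=W[...,2]; m=(c["color"].max(2)<75)&(Z>p[2]-25)&(Z<p[2]+30)
    B=[];u0=pix(c,p)[0]
    for a in range(int(u0)-22,int(u0)+23):
        k=np.nonzero(m[180:300,a])[0]
        if len(k): B.append(onz(c,a,180+k.min()-.5,p[2]+dz)[:2])
    B=np.array(B); f=least_squares(lambda q:np.hypot(*(B-q).T)-21,p[:2],loss="soft_l1"); print("held knob",f.x,"rel TCP",f.x-p[:2],"res",abs(f.fun).mean(),len(B))
E
python3 - <<'E'
from sk import *
c=dict(np.load("w11.npz")); skirt(c,np.array([553.7,-55.8,154.7])); skirt(c,np.array([553.7,-55.8,154.7]),-1); print(pix(c,[553.7,-55.8,154.7]))
E
```

```text
held knob [556.18971688 -55.99843371] rel TCP [ 2.48971688 -0.19843371] res 0.17461780852140218 45
held knob [551.35316705 -55.77456049] rel TCP [-2.34683295  0.02543951] res 0.21237677583488926 45
(np.float64(317.95629835073413), np.float64(262.5165279402603))
```

```bash
python3 -m inch '[[0,0,0,-30,-0.5,0,-1],[0,0,0,-30,0,-20,-1],[0,0,0,-6.8,0,-20,-1],[0,0,0,0,0,-12,-1],[0,0,0,0,0,0,-1],[0,0,0,0,0,0,-1],[0,0,0,0,0,0,-1]]'; python3 -m inch '[[0,0,0,0,0,0,-1]]'
```

```text
t: 22.4
eef_pos: [487.8, -56.8, 103.5]
tcp_rot: [3.141, 0.0, 1.53]
ft_force: [0.2, -0.3, -0.3]
opening: 0.142
t: 22.5
eef_pos: [487.8, -57.0, 103.4]
tcp_rot: [3.14, 0.0, 1.529]
ft_force: [-0.4, 0.1, -0.6]
opening: 0.146
```

```bash
python3 -m inch '[[0,0,0,-0.9,0.6,-5,-1],[0,0,0,0,0,-2,-1],[0,0,0,0,0,0,-1]]';python3 -m inch '[[0,0,0,0,0,-1.5,-1],[0,0,0,0,0,0,-1]]';python3 -m inch '[[0,0,0,0,0,-1.5,-1],[0,0,0,0,0,0,-1]]'; python3 -c "
from cell import state;s=state();print(s['ft_force'],s['moment'])"
```

```text
t: 22.8
eef_pos: [486.4, -56.5, 95.5]
tcp_rot: [-3.141, -0.0, 1.529]
ft_force: [-0.4, 0.2, -0.5]
opening: 0.146
t: 23.0
eef_pos: [486.6, -56.6, 94.2]
tcp_rot: [3.141, -0.0, 1.529]
ft_force: [0.9, 0.1, -1.1]
opening: 0.146
t: 23.2
eef_pos: [486.7, -56.6, 92.7]
tcp_rot: [3.141, -0.0, 1.529]
ft_force: [0.3, -0.5, -1.6]
opening: 0.149
[ 0.28353125 -0.48848922 -1.63747158] [ 0.09254705 -0.3302242  -0.0208823 ]
```

```bash
python3 -m inch '[[0,0,0,0,0,-1.5,-1],[0,0,0,0,0,0,-1]]';python3 -m inch '[[0,0,0,0,0,-2,-1],[0,0,0,0,0,0,-1]]'; python3 -c "
from cell import state;s=state();print(s['ft_force'],s['moment'])"
```

```text
t: 23.4
eef_pos: [486.7, -56.6, 91.2]
tcp_rot: [3.141, -0.0, 1.529]
ft_force: [1.6, -0.3, -1.5]
opening: 0.141
t: 23.6
eef_pos: [486.7, -56.6, 89.1]
tcp_rot: [3.141, -0.0, 1.529]
ft_force: [2.4, -0.4, -1.6]
opening: 0.142
[ 2.39280164 -0.35696362 -1.64770759] [ 0.1036331  -0.6298632  -0.00830781]
```

Engaged: 6 mm below the stem top with no axial load, only a small +x side force. I'll ease +x and go on.

```bash
python3 -m inch '[[0,0,0,0.5,0,0,-1],[0,0,0,0,0,-2.5,-1],[0,0,0,0,0,0,-1]]';python3 -m inch '[[0,0,0,0,0,-2.5,-1],[0,0,0,0,0,-1.5,-1],[0,0,0,0,0,0,-1]]'; python3 -c "
from cell import state;s=state();print(s['ft_force'],s['moment'])"
```

```text
t: 23.9
eef_pos: [486.8, -56.5, 86.5]
tcp_rot: [-3.141, -0.0, 1.529]
ft_force: [0.5, -0.1, -1.3]
opening: 0.146
t: 24.2
eef_pos: [486.8, -56.5, 82.5]
tcp_rot: [-3.141, -0.0, 1.529]
ft_force: [-0.5, -0.1, -1.0]
opening: 0.143
[-0.4699758  -0.08454429 -1.01000043] [ 0.12868972 -0.0309782  -0.03570721]
```

```bash
for z in 1.5 1.5 1.5; do :; done; python3 -m inch '[[0,0,0,0,0,-1.5,-1],[0,0,0,0,0,0,-1]]';python3 -m inch '[[0,0,0,0,0,-1.5,-1],[0,0,0,0,0,0,-1]]';python3 -m inch '[[0,0,0,0,0,-1.5,-1],[0,0,0,0,0,0,-1]]'
```

```text
t: 24.4
eef_pos: [487.0, -56.5, 81.2]
tcp_rot: [-3.142, -0.0, 1.529]
ft_force: [0.5, 0.1, 2.2]
opening: 0.149
t: 24.6
eef_pos: [487.0, -56.5, 79.8]
tcp_rot: [3.142, -0.0, 1.529]
ft_force: [-0.9, 0.9, 3.1]
opening: 0.143
t: 24.8
eef_pos: [487.0, -56.5, 78.3]
tcp_rot: [3.142, -0.0, 1.529]
ft_force: [-0.7, 0.0, 4.7]
opening: 0.145
```

```bash
python3 -m inch '[[0,0,0,0,0,-1,-1],[0,0,0,0,0,0,-1]]';python3 -m inch '[[0,0,0,0,0,-0.7,-1],[0,0,0,0,0,0,-1]]'
```

```text
t: 25.0
eef_pos: [487.0, -56.5, 77.3]
tcp_rot: [3.142, -0.0, 1.529]
ft_force: [-0.3, 0.6, 5.5]
opening: 0.145
t: 25.2
eef_pos: [487.0, -56.5, 76.7]
tcp_rot: [3.141, -0.0, 1.529]
ft_force: [-0.5, 0.5, 7.3]
opening: 0.147
```

```bash
python3 -m inch '[[0,0,0,0,0,-0.5,-1],[0,0,0,0,0,0,-1]]';python3 -m inch '[[0,0,0,0,0,-0.4,-1],[0,0,0,0,0,0,-1]]'
```

```text
t: 25.4
eef_pos: [487.0, -56.6, 76.3]
tcp_rot: [3.141, -0.0, 1.529]
ft_force: [-3.3, 0.1, 7.6]
opening: 0.145
t: 25.6
eef_pos: [487.1, -56.6, 76.2]
tcp_rot: [3.141, 0.0, 1.529]
ft_force: [-3.0, 0.5, 10.7]
opening: 0.146
```

```bash
python3 -m inch '[[0,0,0,0,0,-0.5,-1],[0,0,0,0,0,0,-1],[0,0,0,0,0,0,-1]]'
python3 - <<'E'
from sk import *
c=cam("wrist"); save(c,"w12.png",s=1.25)
W=cloud(c); X,Y,Z=np.moveaxis(W,-1,0)
m=(np.hypot(X-613.7,Y+123.6)<34)&(Z>87)&(Z<98); print("cap",m.sum(),W[m].mean(0) if m.any() else None)
c2=cam("side"); save(c2,"s2.png",s=1.25); W=cloud(c2); X,Y,Z=np.moveaxis(W,-1,0)
m=(np.hypot(X-488,Y+56)<20)&(Z>90)&(Z<102); print(m.sum(), np.percentile(Z[m],95) if m.any() else None)
E
```

```text
t: 25.9
eef_pos: [487.1, -56.6, 76.1]
tcp_rot: [3.141, 0.0, 1.529]
ft_force: [-4.2, 0.5, 17.1]
opening: 0.148
cap 0 None
34 100.07626869712931
```

View pics/w12.png

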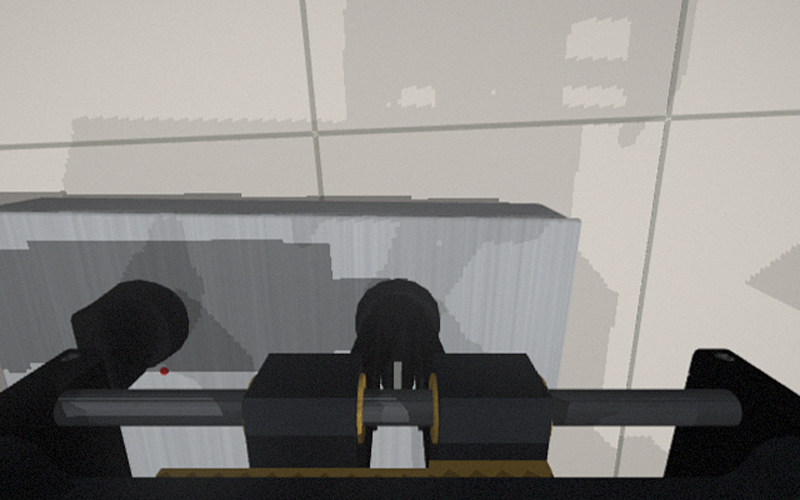

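The image shows the knob on the stem, at the same place in the hand, with its skirt at (398,310). The force rose to 17 N with no further travel, so it is at the hard stop. One numeric check of the burner stack, then I hand in.

Run:
```python
from h import *
c=cam("scene"); W=cloud(c); X,Y,Z=np.moveaxis(W,-1,0)
m=(np.hypot(X-613.7,Y+123.6)<30)&(Z>75); print("cap",m.sum(),W[m].mean(0).round(1),np.percentile(Z[m],[5,50,95]).round(1))
s=state(); print(s["eef_pos"],s["ft_force"],s["opening"],s["t"])
ticket.job_done()
```

```text
cap 279 [ 617.  -123.6   89.8] [86.  90.3 92.7]
[487.1184315  -56.5421486   76.03932154] [-4.12698039  0.61102006 17.17423118] 0.14574703565106972 26.05
the job is handed in; nothing more can be done
```

The job is done and handed in at 26 s of the 72 s allowed, with the arm still holding the knob pressed fully in.

- **Spreader:** I took the right-most of the three look-alikes and set it on the bare burner. After release it was level, with its top at 84.3 mm (84 expected) and its centre within about 1 mm of the cup's.
- **Cap:** It is seated on the spreader, level, with its top at 91.3 mm (91 expected) and its centre within 1 mm. A last look with the scene camera was rougher but agreed (median height 90.3 mm).
- **Knob:** I turned it about 12° to match the stem's flat. It slid down the stem with no axial load, only a small side force that I eased off. It met the spring where expected, then the hard stop: 17 N with no further travel, at a tool height of 76.1 mm (76.4 predicted).

- **Checks that disagreed:** The close-up gave the stem's flat a yaw of -1.2°, while the hob's edges gave -3°; I used about -2.4°. Estimates of where the knob sat in the grip differed by about 2 mm, so I aimed in between and checked by force; it went on at the first try. About 4 N of sideways force remained at the end.
- **Not checked:** I didn't go near the cup, bowl or dispenser, but I didn't re-measure them at the end.
- **Picture count:** I viewed 11 pictures, one over the budget.

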